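Gauge the depth of a book box

ROBOT

A 6-joint arm with a two-finger parallel gripper is mounted at the origin on the work surface. World frame = base frame: x ahead of the robot, y to its left, z up, the work surface at z = 0. Lengths are in mm, angles in rad, forces in N, time in s.
With the tool pointing down it reaches from about 300 to 775 mm from the base axis. Payload 14.6 kg.
Tool frame: the origin (TCP) lies between the finger pads; the fingertips stand 8 mm ahead of it and the grasp point (between the pads) lies 11 mm behind it (env.nose_length is the distance from the TCP to the fingertips, in mm); z points along the fingers, y is the line along which they close (so a half turn about z gives the same grasp; the last joint's range is limited). The gripper opens to 94 mm and grips with 3 to 60 N. Pads are 16 mm wide; open, the fingers measure 119 mm over their backs; the gripper's body (75 mm by 177 mm) begins 78 mm behind the grasp point.
Start: joints at [1.156, 0.3, 1.521, -0, 1.321, -0.067], TCP at [187.454, 517.059, 213.446] pointing down, gripper open.
Joint ranges: [-3.03, 3.03], [-0.79, 2.21], [0.23, 2.52], [-1.04, 4.18], [0, 3.07], [-2.55, 2.55]. Speed limits (rad/s): [2.22, 2.22, 2.57, 3.14, 3.14, 3.14].

INTERFACE

Orientations are given as a rotation vector (axis times angle).
In Python, from rig import env gives the robot as it stands.
- The arm moves only by the tool servo_tool, never from a script. Its argument "increments" is a list of rows, each an object of numbers: "dx", "dy", "dz": the shift along the world's x, y, z in fractions of the full range, 1 being 0.6 m; "yaw": the turn about the world's z in normalised numbers (1 is 120 degrees). In form: [{"dx": .., "dy": .., "dz": .., "yaw": ..}, ...]. A call has 1 to 5 rows; each row is the pose to reach, as a shift and turn from the pose commanded when the call began; what a row does not reach only later rows make up. A row lasts 1/10 s, in which the tool goes at most 50 mm and 8.59 degrees, less where a joint would pass 70% of its speed; a pose out of reach is approached as far as the arm can. A shift or turn number past 1, either way, is cut back to 1. A call with a gripper value outside its range is refused whole. "claw" is the opening, from 0 (shut) to 1 (fully open), set as the call begins (left out, the last holds). The fingers move at their own pace and stop on an object; the grip force is fixed at half the most. Time passes only in rows, so rows that repeat a pose let the fingers close. It gives the time, the measured TCP pose, the force, the opening and the grip force at its end, in the units of the state.
- env.get_obs(): the state, without advancing time (a new reading comes with each control period).
- env.read_camera(name): name is "scene" or "side" or "wrist"; returns a dict with "color" (480x640x3 uint8, red, green, blue), "fov_y" (degrees; the focal length in pixels is half the picture's height over the tangent of half this angle, whatever the lens; pixels are square), "cx", "cy" (the principal point, pixels), "dist_coeffs" ([k1, k2, p1, p2, k3] as OpenCV has them; the pictures are not rectified), "extrinsics" (4x4, takes a point from camera to world coordinates); the wrist camera has in their place "T_tool_cam" (4x4, takes a point from camera to tool coordinates, whose origin is the TCP and whose axes are the flange's). Camera axes: x right, y up, looking along -z (the intrinsics and any distortion apply to the point x, -y, -z); pixel columns grow to the right and rows downward; lengths in mm; the calibration is good to about 2 mm. A picture is of the moment at which its call begins: read the wrist's pose just before it. There is no depth.
- env.job_done(): hands the job in; it is judged then, once.
The state is a dict: "time_s": time; "joint_positions": joint angles; "dq": joint speeds; "effort": joint torques, N m; "position": TCP position; "ee_rot": TCP orientation; "force": force on the tool from outside, world axes, zero at the start; "moment": the same for the moment, N m; "finger_gap": opening from 0.0 (shut) to 1.0 (fully open); "grip_force": force on a finger pad.
Only numpy, scipy, OpenCV 4.12 (cv2) and the standard library are available. Lean on these libraries where they do the work, as an engineer would, in place of code of your own. Each camera call takes 0.05 s, during which the arm holds its last target. There are 200 camera calls.

TASK

Measure how deep the green book box is above its filler boards: lower the gauge's probe gently by its brass knob until the tip rests on the boards, then swing the red-posted lever fully round towards the column to lock the probe at that height. Let go and leave the probe resting there; do not tip over the glue jar or the pencil pot.

Things in the scene. Friction and masses are not known exactly. Their poses are not given: they have to be found in the camera images.
- stand: Depth-gauge stand, fixed. Dark steel base plate 280 x 340 x 15 mm, 28 mm steel column and a blue head arm 36 mm wide reaching over the box; its top is 150 mm above the bench. Origin on the bench exactly below the probe's axis; z up; x runs from the probe axis along the head arm to the column (column 130 mm along +x); the lever lies on the -y side when open. Yaw differs between starts.
- probe (a joint): Vertical travel of the steel probe through the head, m: 0 = fully raised, grows as it is lowered, limit 0.086. Friction holds it where it is left; with the lock open moving it takes about 2 N down, 5 N up. With the lock closed a brake holds it against about 20 N.
- probe_knob (a point): Middle of the probe's brass grip knob: an upright cylinder 22 mm in diameter and 30 mm high at the top of the 10 mm stem, open all round above the head. It is 160 mm above the probe's tip. It never turns. Close the fingers on it along the stand's y axis: along x they would come close to the lever's hub.
- probe_tip (a point): Lower end (tip) of the probe. 105 mm above the bench when fully raised.
- lock (a joint): Angle of the lock lever about a vertical axis, rad: 0 = open, pointing to the stand's -y; grows counter-clockwise seen from above, towards the stand's +x (the column); stop at 1.35. From about 0.6 it squeezes the probe. Locked from 1.0 on. It stays where it is left; swinging it takes about 3 N at the post, up to about 5 N near the stop.
- lock_pivot (a point): Point on the lever's pivot axis, 156 mm above the bench, 50 mm from the probe's axis along the stand's +x.
- lock_post (a point): Middle of the red upright post at the lever's end: cylinder 14 mm in diameter, 34 mm high, 80 mm from the pivot axis; this point is 178 mm above the bench and 16 mm below the post's top. Nothing on the stand but the probe, its knob and the lever rises above 165 mm.
- tray: The green half-made book box, open at the top, fixed on the stand's base plate round the probe's axis. Outside 190 (x) x 250 (y) x 75 mm high, walls 5 mm. Origin: centre of its underside, 15 mm above the bench.
- boards_top (a point): Centre of the upper face of the brown filler boards stacked in the box (176 x 236 mm, flat, level, fixed). The height of this face differs between starts, 23 to 53 mm above the bench. Rigid.
- glue_jar: White glue jar with blue cap, 72 mm in diameter, 85 mm high, loose, standing on the bench left of the stand. Origin: centre of its underside; z up along its axis.
- pencil_pot: Black pot with pencils, 72 mm in diameter, 90 mm high (pencils to 175), loose, standing on the bench right of the stand. Origin: centre of its underside; z up along its axis.
Things that resemble listed ones, but are neither listed nor needed, are in the scene too. Of the things that look like the glue_jar, the largest one is meant.

How it is judged (in metres and radians):
On the way:
1. the probe's tip rests on the boards (within 2 mm) while the lock lever is still open (below 0.5 rad) (z of probe_tip in the frame of boards_top below 0.002 m and value of joint lock below 0.5 rad), for 0.2 s.
At the end, for the whole second after the job is handed in: The probe's tip is on the filler boards (no more than 2 mm above them), the lock lever is at 1.0 rad or more, and the glue jar and the pencil pot stand upright (within 0.3 rad) (z of probe_tip in the frame of boards_top between -0.003 and 0.002 m and value of joint lock above 1 rad and angle between each of glue_jar, pencil_pot's own z axis and vertical below 0.3 rad); the robot touches nothing.
It fails at once if the boards are dented: the probe is pressed on them with more than 45 N (contact force between probe and boards above 45 N).
It fails at once if the glue jar or the pencil pot is tipped over (more than 0.5 rad) (angle between any of glue_jar, pencil_pot's own z axis and vertical above 0.5 rad).
It also fails if it takes over 46 s, if anything falls off the work surface, if the arm or the gripper's body presses on something with over 40 N, if the wrist force passes 120 N, or if a joint passes its speed limit or range.

## Working session

There is one attempt and no reset: what is moved stays moved. The work goes in short steps, Python scripts to look and compute and a tool call to move; the robot and the scene stay as the last step left them, time stands still between calls to the robot, and variables do not carry over. Pictures are saved under pics/ and viewed, at most 10 in all, crops included, and the job is handed in when it is done.

Besides the shell and the picture viewer there is one more tool, called after ">>>" as name(argument=value, ...) on one line, values as JSON. servo_tool: Moves the arm, as the interface text tells. Its arguments: {"type":"object","properties":{"increments":{"type":"array"},"claw":{"type":"number"}},"required":["increments"]}

```bash
ls; mkdir -p pics
python3 - <<'E'
from rig import env
import cv2,pickle
o=env.get_obs();print(o)
d={}
for n in("scene","side","wrist"):
    r=env.read_camera(n);d[n]=r;cv2.imwrite(f"pics/{n}0.png",r["color"][:,:,::-1]);print(n,{k:v for k,v in r.items() if k!="color"})
d["obs"]=o
pickle.dump(d,open("shot0.pkl","wb"))
E
```

```text
pics
{'time_s': 0.0, 'joint_positions': array([ 1.15638627e+00,  3.00433727e-01,  1.52159327e+00,  3.42620556e-05,
        1.32066910e+00, -6.66235495e-02]), 'dq': array([-3.08804863e-04, -1.38490452e-03, -1.95431310e-03, -1.30480077e-03,
       -3.09392227e-05,  1.04251859e-03]), 'effort': array([ 7.47041622e-05, -5.31801081e+01, -3.52738810e+01,  7.07524410e-02,
        2.43816606e-02,  6.87772672e-05]), 'position': array([187.35556974, 516.83943483, 212.90166314]), 'ee_rot': array([-5.43514680e-01, -3.09391975e+00,  1.67080695e-03]), 'force': array([ 0.49153612, -0.67397786, -0.71534048]), 'moment': array([ 0.03698407, -0.00016515,  0.03159422]), 'grip_force': 0.0, 'finger_gap': 1.0017525482219243}
scene {'fov_y': 48.578599621329275, 'cx': 316.93162713904775, 'cy': 243.91046142371906, 'dist_coeffs': array([-0.07655395,  0.        ,  0.        ,  0.        ,  0.        ]), 'extrinsics': array([[ 8.89380669e-01, -3.17085893e-01,  3.29330477e-01,
         1.00128138e+03],
       [ 4.57032687e-01,  6.34168414e-01, -6.23659799e-01,
        -8.19102533e+02],
       [-1.10972620e-02,  7.
[... 500 characters left out ...]
],
       [ 7.66741680e-03,  8.52804044e-01,  5.22174753e-01,
         9.17439602e+02],
       [ 0.00000000e+00,  0.00000000e+00,  0.00000000e+00,
         1.00000000e+00]])}
wrist {'fov_y': 61.535561317171926, 'cx': 319.2428985637117, 'cy': 236.3540567428566, 'dist_coeffs': array([0.01532537, 0.        , 0.        , 0.        , 0.        ]), 'T_tool_cam': array([[ 2.19588695e-04,  9.72779303e-01,  2.31733422e-01,
         6.68454420e+01],
       [ 9.99999825e-01, -8.62706658e-05, -5.85441398e-04,
        -1.16172442e+00],
       [-5.49513479e-04,  2.31733510e-01, -9.72779152e-01,
        -1.71147191e+02],
       [ 0.00000000e+00,  0.00000000e+00,  0.00000000e+00,
         1.00000000e+00]])}
```

View pics/scene0.png

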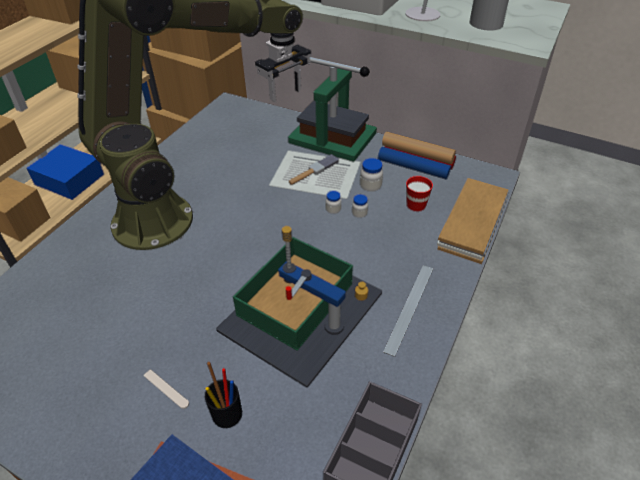

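View pics/side0.png

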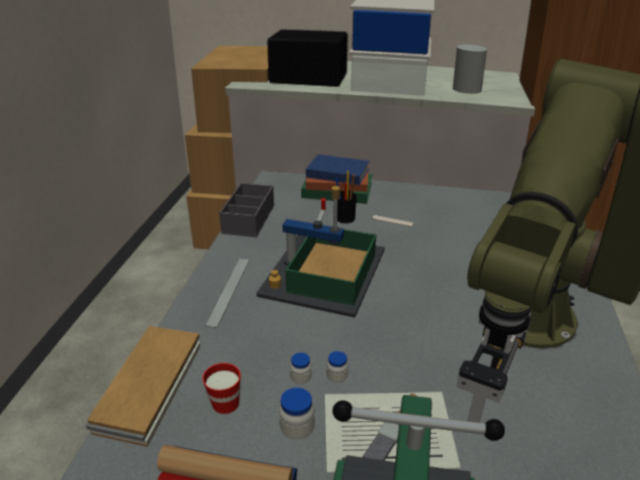

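The scene view shows:
- **Brass:** the knob on the stem is at scene (287,231) and side (336,190). A brass weight on the base plate, scene (362,290) and side (275,278), is a decoy.
- **Red:** the lever post is at scene (289,292) and side (323,203). The red pencil at (226,375) and the red tin at (418,193) could be mistaken for it.
- **Jars:** the large one at (372,172) is the glue jar. The small ones are at (333,202) and (360,205).
- **Pot:** the pencil pot is at (224,400).

I'll triangulate the knob and the post, and check the crop.

```bash
cat > h.py <<'E'
import numpy as np,cv2
def K(r):
    f=240/np.tan(np.radians(r["fov_y"])/2);return np.array([[f,0,r["cx"]],[0,f,r["cy"]],[0,0,1.]])
def ray(r,uv,T=None):
    T=r["extrinsics"] if T is None else T
    p=cv2.undistortPoints(np.array([[uv]],float),K(r),r["dist_coeffs"])[0,0]
    d=T[:3,:3]@np.array([p[0],-p[1],-1]);return T[:3,3],d/np.linalg.norm(d)
def tri(*rs):
    A=sum(np.eye(3)-np.outer(d,d) for o,d in rs);b=sum((np.eye(3)-np.outer(d,d))@o for o,d in rs)
    x=np.linalg.solve(A,b);return x,[float(np.linalg.norm(np.cross(x-o,d))) for o,d in rs]
def onz(r,uv,z,T=None):
    o,d=ray(r,uv,T);return o+d*(z-o[2])/d[2]
def blob(img,box,lo,hi,minA=8):
    x0,y0,x1,y1=box;h=cv2.cvtColor(img[y0:y1,x0:x1],cv2.COLOR_RGB2HSV)
    m=cv2.inRange(h,np.array(lo),np.array(hi))
    n,l,s,c=cv2.connectedComponentsWithStats(m)
    return [(int(s[i,4]),[int(v) for v in s[i,:4]+[x0,y0,0,0]],(c[i]+[x0,y0]).round(1).tolist()) for i in range(1,n) if s[i,4]>=minA]
E
python3 - <<'E'
import pickle;from h import *
d=pickle.load(open("shot0.pkl","rb"));s,e=d["scene"],d["side"]
S,E=s["color"],e["color"]
br=((12,130,90),(28,255,255))
print("brass",blob(S,(270,215,305,250),*br),blob(E,(322,178,348,215),*br))
rd=((0,160,90),(6,255,255))
print("red",blob(S,(275,280,305,305),*rd),blob(E,(312,192,335,225),*rd))
bl=((105,120,60),(120,255,255))
print("blue",blob(S,(270,255,355,310),*bl),blob(E,(275,212,350,250),*bl))
a=cv2.resize(S[215:345,215:390],None,fx=3,fy=3);b=cv2.resize(E[175:315,250:390],(390,390))
a=np.hstack([cv2.resize(a,(525,390)),b[:,:270]]);cv2.imwrite("pics/crop1.png",a[:,:,::-1])
E
```

```text
brass [(49, [282, 226, 9, 7], [286.1, 229.5])] [(35, [331, 185, 9, 6], [334.8, 187.7])]
red [(61, [286, 286, 5, 14], [288.1, 292.1])] [(17, [321, 198, 5, 6], [322.9, 199.8])]
blue [(211, [278, 262, 25, 20], [290.6, 273.5]), (613, [303, 275, 43, 31], [324.4, 289.3])] [(337, [283, 220, 61, 16], [309.2, 226.9])]
```

View pics/crop1.png

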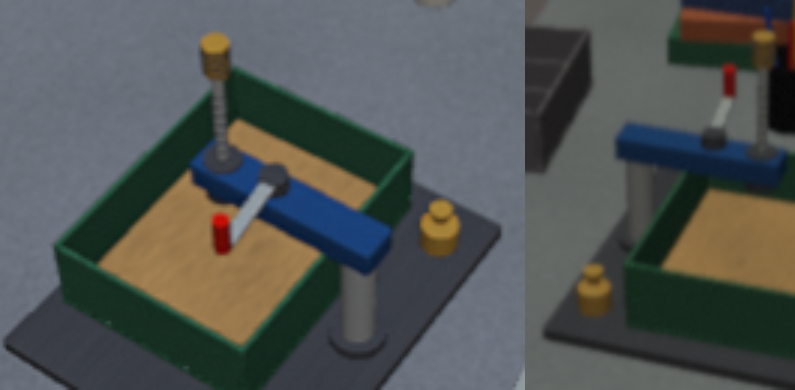

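The crop confirms the knob, on the stem at the head's left end (scene ≈ (286.7,233.8), side ≈ (335.8,192.5)). The red post is at the lever end (scene (288.7,292.6), side (323.2,203.7)) and the lever is open. The weight with a neck stands on the plate and is the decoy.

Run:
```python
import pickle;from h import *
d=pickle.load(open("shot0.pkl","rb"));s,e=d["scene"],d["side"]
k,r=tri(ray(s,(286.7,233.8)),ray(e,(335.6,192.5)));print("knob",k.round(1),np.round(r,1))
p,r=tri(ray(s,(288.7,292.6)),ray(e,(323.2,203.7)));print("post",p.round(1),np.round(r,1))
k2=onz(s,(286.7,233.8),265),onz(e,(335.6,192.5),265);p2=onz(s,(288.7,292.6),178),onz(e,(323.2,203.7),178)
print("knob@265",np.round(k2,1),"post@178",np.round(p2,1))
h=onz(s,(215+272/3,215+180/3),160);print("hub",h.round(1))
# tray rim top corners scene, z=90
C=[onz(s,(215+x/3,215+y/3),90) for x,y in((237,70),(412,153),(245,350),(57,247))]
print("rim",np.round(C,1), "centre",np.mean(C,0).round(1))
for i in range(4):
    v=C[(i+1)%4]-C[i];print(np.linalg.norm(v).round(1),np.degrees(np.arctan2(v[1],v[0])).round(1))
for n,uv in(("jar",(372,172)),("pot",(224,402))):print(n,onz(s,uv,45).round(0))
```

```text
knob [542.6 -97.  263.4] [1.5 1.5]
post [ 591.8 -184.2  179.4] [1.7 1.7]
knob@265 [[545.1 -98.4 265. ]
 [540.8 -95.  265. ]] post@178 [[ 592.9 -183.   178. ]
 [ 590.8 -188.   178. ]]
hub [ 594.1 -106.5  160. ]
rim [[ 474.    48.7   90. ]
 [ 654.9   27.3   90. ]
 [ 625.9 -213.7   90. ]
 [ 442.5 -193.9   90. ]] centre [549.3 -82.9  90. ]
182.2 -6.8
242.8 -96.9
184.5 173.8
244.6 82.6
jar [527. 464.  45.]
pot [ 558. -419.   45.]
```

Rim sides measure 184 × 244 mm against 185 × 245 expected, giving a stand yaw of about -6.7°. The heights of 263 mm (knob) and 179 mm (post) also fit. Next I move to a hover over the knob.

Units first: shifts go in shares of 0.6 m and turns go in shares of 120 degrees. So -15 cm is -0.25, 12.7 cm is 0.2117, 0.15 rad is 0.0716.

>>> servo_tool(increments=[{"dx":0,"dy":0,"dz":0.0833},{"dx":0.0333,"dy":-0.05,"dz":0.15},{"dx":0.0667,"dy":-0.1167,"dz":0.2117,"yaw":0.0239},{"dx":0.1083,"dy":-0.1833,"dz":0.2117,"yaw":0.0477},{"dx":0.15,"dy":-0.25,"dz":0.2117,"yaw":0.0716}], claw=1)

```text
validation failed for argument at $.in...
```

Scaled: -21.2 cm is -0.3533, -17 cm is -0.2833, 0.08 rad is 0.0382.

>>> servo_tool(increments=[{"dx":0.0417,"dy":-0.07},{"dx":0.0833,"dy":-0.14},{"dx":0.125,"dy":-0.2117},{"dx":0.1667,"dy":-0.2833,"yaw":0.0382},{"dx":0.2083,"dy":-0.3533,"yaw":0.0382}])

```text
validation failed for argument at $.in...
```

Scaled: -22 cm is -0.3667, -18 cm is -0.3.

>>> servo_tool(increments=[{"dx":0.0417,"dy":-0.075},{"dx":0.0833,"dy":-0.15},{"dx":0.125,"dy":-0.225},{"dx":0.1667,"dy":-0.3},{"dx":0.2083,"dy":-0.3667}])

```text
validation failed for argument at $.in...
```

>>> servo_tool(increments=[{"dx":0.025,"dy":-0.0533},{"dx":0.025,"dy":-0.0533},{"dx":0.025,"dy":-0.0533}])

```text
validation failed for argument at $.in...
```

All four calls were refused, probably because each row needs all four keys. I'll try one call with every key given.

Scaled: -15 cm is -0.25, 12.7 cm is 0.2117, 0.15 rad is 0.0716.

>>> servo_tool(increments=[{"dx":0,"dy":0,"dz":0.0833,"yaw":0},{"dx":0.0333,"dy":-0.05,"dz":0.15,"yaw":0},{"dx":0.0667,"dy":-0.1167,"dz":0.2117,"yaw":0.0239},{"dx":0.1083,"dy":-0.1833,"dz":0.2117,"yaw":0.0477},{"dx":0.15,"dy":-0.25,"dz":0.2117,"yaw":0.0716}], claw=1)

```text
time_s: 0.65
position: [275.9, 369.0, 341.6]
ee_rot: [0.305, 3.125, 0.003]
force: [0.7, 0.2, -0.2]
finger_gap: 1.0
grip_force: 0.0
```

Scaled: -21.2 cm is -0.3533, -17 cm is -0.2833, 0.08 rad is 0.0382.

>>> servo_tool(increments=[{"dx":0.0417,"dy":-0.07,"dz":0,"yaw":0},{"dx":0.0833,"dy":-0.14,"dz":0,"yaw":0},{"dx":0.125,"dy":-0.2117,"dz":0,"yaw":0.0191},{"dx":0.1667,"dy":-0.2833,"dz":0,"yaw":0.0382},{"dx":0.2083,"dy":-0.3533,"dz":0,"yaw":0.0382}])

```text
time_s: 1.15
position: [400.9, 156.3, 340.5]
ee_rot: [0.183, 3.136, 0.0]
force: [2.3, 0.8, -0.2]
finger_gap: 1.001
grip_force: 0.0
```

>>> servo_tool(increments=[{"dx":0.0417,"dy":-0.075,"dz":0,"yaw":0},{"dx":0.0833,"dy":-0.15,"dz":0,"yaw":0},{"dx":0.125,"dy":-0.225,"dz":0,"yaw":0},{"dx":0.1667,"dy":-0.3,"dz":0,"yaw":0},{"dx":0.2083,"dy":-0.3667,"dz":0,"yaw":0}])

```text
time_s: 1.65
position: [524.3, -61.3, 340.3]
ee_rot: [0.186, 3.136, 0.0]
force: [-0.0, 0.8, 0.8]
finger_gap: 0.999
grip_force: 0.0
```

Scaled: -3.3 cm is -0.055, 1.5 cm is 0.025.

>>> servo_tool(increments=[{"dx":0.025,"dy":-0.055,"dz":0,"yaw":0},{"dx":0.025,"dy":-0.055,"dz":0,"yaw":0},{"dx":0.025,"dy":-0.055,"dz":0,"yaw":0}])

```text
time_s: 1.95
position: [538.7, -92.4, 339.8]
ee_rot: [-0.187, -3.135, -0.001]
force: [0.6, -0.2, -0.2]
finger_gap: 0.998
grip_force: 0.0
```

Run:
```python
from rig import env
import cv2,pickle
o=env.get_obs();r=env.read_camera("wrist");print(o["position"],o["ee_rot"],o["joint_positions"],o["force"],o["time_s"])
pickle.dump((o,r),open("w1.pkl","wb"));cv2.imwrite("pics/w1.png",r["color"][:,:,::-1])
```

```text
[538.73259063 -92.41231168 339.79005233] [-1.86763496e-01 -3.13487615e+00 -5.03468489e-04] [-2.36946059e-01  2.31763627e-01  1.31834290e+00  1.11214772e-04
  1.59268262e+00 -1.68872861e+00] [ 0.56248169 -0.21818104 -0.19869265] 1.95
```

View pics/w1.png

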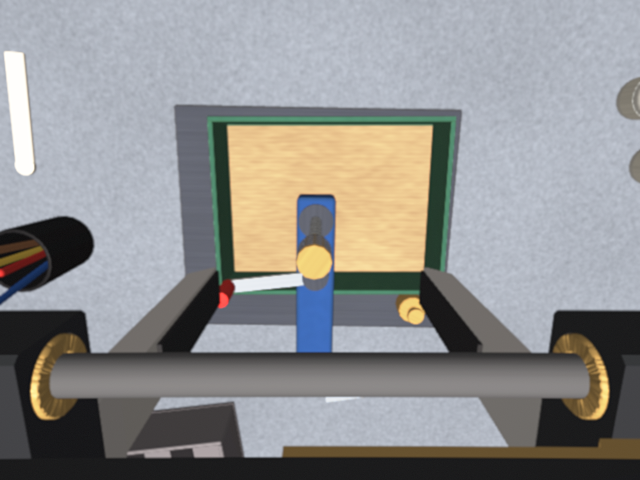

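The wrist view shows the knob's top at (314,262), the blue arm running straight down the image (so the tool yaw matches the stand) and the lever reaching to the red post at (226,292). I'll refine the positions.

Run:
```python
import pickle;from h import *
from scipy.spatial.transform import Rotation as R
o,r=pickle.load(open("w1.pkl","rb"));T=np.eye(4);T[:3,:3]=R.from_rotvec(o["ee_rot"]).as_matrix();T[:3,3]=o["position"];T=T@r["T_tool_cam"]
im=r["color"]
b=blob(im,(280,235,350,285),(15,80,150),(30,255,255),50);print(b)
rd=blob(im,(200,260,250,320),(0,160,90),(6,255,255),20)+blob(im,(200,260,250,320),(174,160,90),(180,255,255),20);print(rd)
print("knob top",onz(r,b[0][2],280,T).round(1))
print("post mid",onz(r,(226,292.5),178,T).round(1), "hub?",onz(r,(316,285),165,T).round(1))
print("arm end near",onz(r,(316,196),150,T).round(1),"arm 350",onz(r,(315,350),150,T).round(1), "stem base",onz(r,(316,222),155,T).round(1))
d=pickle.load(open("shot0.pkl","rb"));s,e=d["scene"],d["side"]
x,q=tri(ray(s,(288.7,292.6)),ray(e,(323.2,203.7)),ray(r,(226,292.5),T));print("post3",x.round(1),q)
x,q=tri(ray(s,(286.7,233.8)),ray(e,(335.6,192.5)));print(x)
# tray rim, inner boards
for uv in((209,117),(456,117),(448,292),(220,292)):print("rim",onz(r,uv,90,T).round(1))
```

```text
[(1570, [280, 235, 52, 45], [303.7, 258.4]), (552, [335, 235, 15, 37], [342.0, 253.1])]
[(287, [218, 280, 16, 28], [224.9, 292.8])]
knob top [ 538.9 -102.8  280. ]
post mid [ 591.1 -181.9  178. ] hub? [ 598.4 -103.4  165. ]
arm end near [519.8 -93.9 150. ] arm 350 [ 670.9 -113.3  150. ] stem base [542.5 -96.7 155. ]
post3 [ 591.3 -182.9  179. ] [1.83948590856517, 2.053692623508777, 1.2797842188646713]
[542.59793717 -97.02889169 263.36567143]
rim [ 436.4 -192.1   90. ]
rim [465.7  53.3  90. ]
rim [651.2  37.   90. ]
rim [ 621.2 -213.8   90. ]
```

The knob is at (542.3, -97), and the stem base at (542.5, -96.7) agrees. The post is at (591, -182.5), roughly 80 mm from the pivot at (592, -103). Now I descend on the knob.

Scaled: -8.1 cm is -0.135, -0.05 cm is -0.0008.

>>> servo_tool(increments=[{"dx":-0.0008,"dy":0.0017,"dz":-0.05,"yaw":0},{"dx":-0.0008,"dy":0.0017,"dz":-0.1,"yaw":0},{"dx":-0.0008,"dy":0.0017,"dz":-0.135,"yaw":0},{"dx":-0.0008,"dy":0.0017,"dz":-0.135,"yaw":0},{"dx":-0.0008,"dy":0.0017,"dz":-0.135,"yaw":0}], claw=0.5)

```text
time_s: 2.5
position: [538.4, -90.3, 260.6]
ee_rot: [0.183, 3.135, -0.0]
force: [-0.0, -0.5, -0.1]
finger_gap: 0.611
grip_force: 0.0
```

>>> servo_tool(increments=[{"dx":0,"dy":0,"dz":0,"yaw":0},{"dx":0,"dy":0,"dz":0,"yaw":0},{"dx":0,"dy":0,"dz":0,"yaw":0},{"dx":0,"dy":0,"dz":0,"yaw":0},{"dx":0,"dy":0,"dz":0,"yaw":0}], claw=0.05)

```text
time_s: 3.0
position: [538.0, -95.1, 259.9]
ee_rot: [0.189, 3.135, -0.013]
force: [-3.7, -26.3, 1.3]
finger_gap: 0.229
grip_force: 30.0
```

The fingers hold the knob (gap 21.5 mm ≈ 22), but with 26 N sideways because the tool sits about 5 mm off in y. I'll shift to relieve it.

Scaled: -0.48 cm is -0.008, -0.25 cm is -0.0042.

>>> servo_tool(increments=[{"dx":0,"dy":-0.0042,"dz":0,"yaw":0},{"dx":0,"dy":-0.008,"dz":0,"yaw":0},{"dx":0,"dy":-0.008,"dz":0,"yaw":0},{"dx":0,"dy":-0.008,"dz":0,"yaw":0}])

```text
time_s: 3.4
position: [538.1, -95.8, 259.5]
ee_rot: [-0.185, -3.136, -0.0]
force: [-5.4, 0.8, 2.2]
finger_gap: 0.227
grip_force: 30.0
```

Scaled: -4.5 cm is -0.075, -4 cm is -0.0667.

>>> servo_tool(increments=[{"dx":0,"dy":0,"dz":-0.0167,"yaw":0},{"dx":0,"dy":0,"dz":-0.0333,"yaw":0},{"dx":0,"dy":0,"dz":-0.05,"yaw":0},{"dx":0,"dy":0,"dz":-0.0667,"yaw":0},{"dx":0,"dy":0,"dz":-0.075,"yaw":0}])

```text
time_s: 3.9
position: [538.1, -95.8, 213.7]
ee_rot: [-0.185, -3.135, 0.0]
force: [-5.3, 0.7, 2.2]
finger_gap: 0.225
grip_force: 30.0
```

Scaled: -0.3 cm is -0.005, -0.2 cm is -0.0033.

>>> servo_tool(increments=[{"dx":0,"dy":0,"dz":-0.0017,"yaw":0},{"dx":0,"dy":0,"dz":-0.0033,"yaw":0},{"dx":0,"dy":0,"dz":-0.005,"yaw":0}])

```text
time_s: 4.2
position: [538.1, -95.8, 211.7]
ee_rot: [-0.185, -3.136, -0.0]
force: [-6.8, 0.7, 2.8]
finger_gap: 0.225
grip_force: 30.0
```

Scaled: -0.3 cm is -0.005, -0.2 cm is -0.0033.

>>> servo_tool(increments=[{"dx":0,"dy":0,"dz":-0.0017,"yaw":0},{"dx":0,"dy":0,"dz":-0.0033,"yaw":0},{"dx":0,"dy":0,"dz":-0.005,"yaw":0}])

```text
time_s: 4.5
position: [538.1, -95.8, 208.7]
ee_rot: [-0.185, -3.136, -0.0]
force: [-6.6, 2.1, 2.1]
finger_gap: 0.227
grip_force: 30.0
```

Run:
```python
import pickle;from h import *
from scipy.spatial.transform import Rotation as R
# board height estimate: board left/right edges in wrist view (236 mm apart) at far edge
o,r=pickle.load(open("w1.pkl","rb"));T=np.eye(4);T[:3,:3]=R.from_rotvec(o["ee_rot"]).as_matrix();T[:3,3]=o["position"];T=T@r["T_tool_cam"]
for z in range(20,60,5):
    a,b=onz(r,(228.5,150),z,T),onz(r,(433.5,150),z,T);print(z,np.linalg.norm(a-b).round(1))
```

```text
20 243.8
25 241.3
30 238.9
35 236.4
40 233.9
45 231.4
50 228.9
55 226.5
```

The boards' width puts them at about 35 mm, so contact is expected at a TCP height near 189 mm.

Scaled: -1 cm is -0.0167, -0.8 cm is -0.0133.

>>> servo_tool(increments=[{"dx":0,"dy":0,"dz":-0.0033,"yaw":0},{"dx":0,"dy":0,"dz":-0.0067,"yaw":0},{"dx":0,"dy":0,"dz":-0.01,"yaw":0},{"dx":0,"dy":0,"dz":-0.0133,"yaw":0},{"dx":0,"dy":0,"dz":-0.0167,"yaw":0}])

```text
time_s: 5.0
position: [538.1, -95.8, 198.7]
ee_rot: [-0.185, -3.136, -0.0]
force: [-5.9, -0.1, 2.1]
finger_gap: 0.226
grip_force: 30.0
```

Scaled: -0.3 cm is -0.005, -0.2 cm is -0.0033.

>>> servo_tool(increments=[{"dx":0,"dy":0,"dz":-0.0017,"yaw":0},{"dx":0,"dy":0,"dz":-0.0033,"yaw":0},{"dx":0,"dy":0,"dz":-0.005,"yaw":0},{"dx":0,"dy":0,"dz":-0.005,"yaw":0}])

```text
time_s: 5.4
position: [538.1, -95.8, 195.6]
ee_rot: [-0.185, -3.136, -0.0]
force: [-5.9, 0.9, -0.2]
finger_gap: 0.229
grip_force: 30.0
```

Scaled: -0.2 cm is -0.0033, -0.1 cm is -0.0017.

>>> servo_tool(increments=[{"dx":0,"dy":0,"dz":-0.0017,"yaw":0},{"dx":0,"dy":0,"dz":-0.0033,"yaw":0},{"dx":0,"dy":0,"dz":-0.0033,"yaw":0}])

```text
time_s: 5.7
position: [538.1, -95.8, 193.6]
ee_rot: [-0.185, -3.135, -0.0]
force: [-5.3, 2.0, 0.6]
finger_gap: 0.23
grip_force: 30.0
```

>>> servo_tool(increments=[{"dx":0,"dy":0,"dz":-0.0017,"yaw":0},{"dx":0,"dy":0,"dz":-0.0033,"yaw":0},{"dx":0,"dy":0,"dz":-0.0033,"yaw":0}])

```text
time_s: 6.0
position: [538.1, -95.8, 191.6]
ee_rot: [-0.185, -3.136, -0.0]
force: [-5.5, 0.6, 0.7]
finger_gap: 0.225
grip_force: 30.0
```

Scaled: -0.2 cm is -0.0033, -0.1 cm is -0.0017.

>>> servo_tool(increments=[{"dx":0,"dy":0,"dz":-0.0017,"yaw":0},{"dx":0,"dy":0,"dz":-0.0033,"yaw":0},{"dx":0,"dy":0,"dz":-0.0033,"yaw":0}])

```text
time_s: 6.3
position: [538.1, -95.7, 189.6]
ee_rot: [-0.185, -3.135, -0.0]
force: [-6.8, 0.7, 0.9]
finger_gap: 0.229
grip_force: 30.0
```

>>> servo_tool(increments=[{"dx":0,"dy":0,"dz":-0.0017,"yaw":0},{"dx":0,"dy":0,"dz":-0.0033,"yaw":0},{"dx":0,"dy":0,"dz":-0.0033,"yaw":0}])

```text
time_s: 6.6
position: [538.1, -95.8, 187.6]
ee_rot: [-0.185, -3.136, -0.0]
force: [-6.8, 1.5, 0.5]
finger_gap: 0.228
grip_force: 30.0
```

Scaled: -0.2 cm is -0.0033, -0.1 cm is -0.0017.

>>> servo_tool(increments=[{"dx":0,"dy":0,"dz":-0.0017,"yaw":0},{"dx":0,"dy":0,"dz":-0.0033,"yaw":0},{"dx":0,"dy":0,"dz":-0.0033,"yaw":0}])

```text
time_s: 6.9
position: [538.1, -95.8, 185.9]
ee_rot: [-0.185, -3.136, -0.0]
force: [-6.7, 2.1, 4.1]
finger_gap: 0.227
grip_force: 30.0
```

Scaled: -0.1 cm is -0.0017, -0.05 cm is -0.0008.

>>> servo_tool(increments=[{"dx":0,"dy":0,"dz":-0.0008,"yaw":0},{"dx":0,"dy":0,"dz":-0.0017,"yaw":0},{"dx":0,"dy":0,"dz":-0.0017,"yaw":0}])

```text
time_s: 7.2
position: [538.2, -95.8, 185.8]
ee_rot: [0.185, 3.136, -0.0]
force: [-11.3, 2.4, 12.1]
finger_gap: 0.23
grip_force: 30.0
```

The tip touched at TCP z = 185.8. That means 73.7 mm of travel and a tip height of about 31 mm, which is within the stated range and near the visual estimate. Force is 12 N with the lock still open. I'll release the knob and rise.

Scaled: 0.05 cm is 0.0008.

>>> servo_tool(increments=[{"dx":0,"dy":0,"dz":0.0008,"yaw":0},{"dx":0,"dy":0,"dz":0.0008,"yaw":0},{"dx":0,"dy":0,"dz":0.0008,"yaw":0},{"dx":0,"dy":0,"dz":0.0008,"yaw":0}], claw=0.5)

```text
time_s: 7.6
position: [538.5, -95.9, 184.9]
ee_rot: [0.185, 3.136, -0.0]
force: [-1.0, 0.5, 0.4]
finger_gap: 0.489
grip_force: 0.0
```

Scaled: 7 cm is 0.1167, 6 cm is 0.1, -0.28 rad is -0.1337.

>>> servo_tool(increments=[{"dx":0,"dy":0,"dz":0.0333,"yaw":0},{"dx":0,"dy":0,"dz":0.0667,"yaw":0},{"dx":0,"dy":0,"dz":0.1,"yaw":0},{"dx":0.0333,"dy":-0.05,"dz":0.1167,"yaw":-0.0668},{"dx":0.05,"dy":-0.0833,"dz":0.1167,"yaw":-0.1337}])

```text
time_s: 8.1
position: [569.6, -146.9, 256.7]
ee_rot: [0.628, 3.075, -0.001]
force: [-0.2, -0.2, -0.5]
finger_gap: 0.5
grip_force: 0.0
```

Scaled: -2.8 cm is -0.0467, -2.5 cm is -0.0417, -0.7 rad is -0.3342.

>>> servo_tool(increments=[{"dx":0.0083,"dy":-0.0167,"dz":0,"yaw":-0.0668},{"dx":0.0167,"dy":-0.0333,"dz":0,"yaw":-0.1337},{"dx":0.025,"dy":-0.0417,"dz":0,"yaw":-0.2005},{"dx":0.025,"dy":-0.0467,"dz":0,"yaw":-0.2674},{"dx":0.025,"dy":-0.0467,"dz":0,"yaw":-0.3342}])

```text
time_s: 8.6
position: [583.4, -174.3, 254.5]
ee_rot: [-1.647, -2.675, 0.0]
force: [-0.3, -0.1, 0.2]
finger_gap: 0.502
grip_force: 0.0
```

Scaled: -0.48 rad is -0.2292.

>>> servo_tool(increments=[{"dx":0,"dy":0,"dz":0,"yaw":-0.0668},{"dx":0,"dy":0,"dz":0,"yaw":-0.1337},{"dx":0,"dy":0,"dz":0,"yaw":-0.2005},{"dx":0,"dy":0,"dz":0,"yaw":-0.2292},{"dx":0,"dy":0,"dz":0,"yaw":-0.2292}])

```text
time_s: 9.1
position: [583.4, -173.9, 254.8]
ee_rot: [-2.23, -2.213, 0.0]
force: [-0.5, -0.4, 0.5]
finger_gap: 0.497
grip_force: 0.0
```

Run:
```python
from rig import env
import cv2,pickle
o=env.get_obs();r=env.read_camera("wrist");print(o["position"],o["ee_rot"],o["joint_positions"],o["force"],o["time_s"])
s=env.read_camera("scene");e=env.read_camera("side")
pickle.dump((o,r,s,e),open("w2.pkl","wb"));cv2.imwrite("pics/w2.png",r["color"][:,:,::-1])
```

```text
[ 583.36254537 -173.89280793  254.75636128] [-2.23005757e+00 -2.21269001e+00  7.93924382e-05] [-3.49855866e-01  4.07393835e-01  1.28138548e+00 -1.53391656e-05
  1.45289974e+00 -3.42035713e-01] [-0.52305128 -0.38223599  0.47258622] 9.1
```

View pics/w2.png

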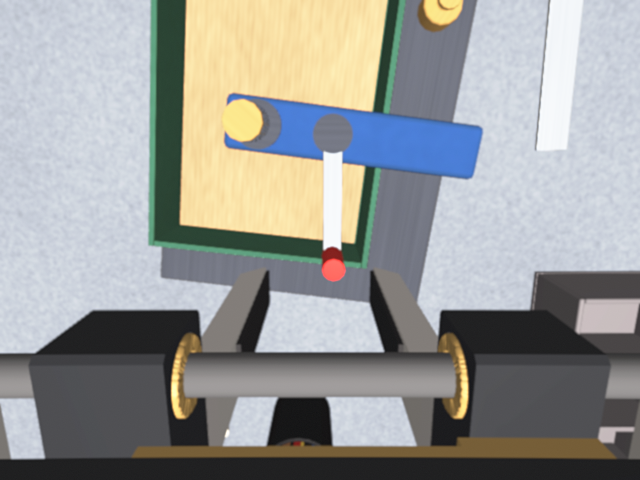

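The wrist view shows the post top at (333,270), the hub at (333,133), the knob top (lowered) at (242,120), and the pencil pot far off at the bottom. I'll compute the positions.

Run:
```python
import pickle;from h import *
from scipy.spatial.transform import Rotation as R
o,r,s,e=pickle.load(open("w2.pkl","rb"));T=np.eye(4);T[:3,:3]=R.from_rotvec(o["ee_rot"]).as_matrix();T[:3,3]=o["position"];T=T@r["T_tool_cam"]
p=onz(r,(333,270),194,T);h=onz(r,(333,133),163,T);k=onz(r,(242,120),206,T)
print("post",p.round(1),"hub",h.round(1),"knob",k.round(1),np.linalg.norm((p-h)[:2]),np.linalg.norm((k-h)[:2]))
y=T[:3,:3]@[1,0,0];print("img x dir deg",np.degrees(np.arctan2(y[1],y[0])))
v=h-k;a=np.arctan2(v[1],v[0]);w=p-h;print("stand yaw",np.degrees(a),"lock",np.arctan2(w[1],w[0])+np.pi/2-a)
```

```text
post [ 591.3 -184.2  194. ] hub [ 592.2 -103.6  163. ] knob [543.2 -97.4 206. ] 80.54376364872114 49.45291262666283
img x dir deg -0.435404097882404
stand yaw -7.220228757269031 lock 0.11404927068521203
```

The distances are 80.5 mm (80 expected) and 49.5 mm (50 expected). Stand yaw is -7.2° and the lock is at about 0.11. I go down around the post and grip.

Scaled: -7.5 cm is -0.125, -5 cm is -0.0833.

>>> servo_tool(increments=[{"dx":0.0133,"dy":-0.0167,"dz":-0.0417,"yaw":0},{"dx":0.0133,"dy":-0.0167,"dz":-0.0833,"yaw":0},{"dx":0.0133,"dy":-0.0167,"dz":-0.125,"yaw":0},{"dx":0.0133,"dy":-0.0167,"dz":-0.125,"yaw":0}])

```text
time_s: 9.65
position: [590.1, -183.5, 176.6]
ee_rot: [-2.224, -2.211, 0.004]
force: [-0.3, -0.6, 0.7]
finger_gap: 0.499
grip_force: 0.0
```

>>> servo_tool(increments=[{"dx":0,"dy":0,"dz":0,"yaw":0},{"dx":0,"dy":0,"dz":0,"yaw":0},{"dx":0,"dy":0,"dz":0,"yaw":0},{"dx":0,"dy":0,"dz":0,"yaw":0}], claw=0.05)

```text
time_s: 10.05
position: [591.6, -183.9, 180.8]
ee_rot: [2.228, 2.213, 0.001]
force: [-0.5, 0.2, -0.8]
finger_gap: 0.196
grip_force: 0.0
```

>>> servo_tool(increments=[{"dx":0,"dy":0,"dz":0,"yaw":0},{"dx":0,"dy":0,"dz":0,"yaw":0}])

```text
time_s: 10.25
position: [591.5, -183.9, 180.5]
ee_rot: [2.229, 2.213, 0.001]
force: [0.8, 0.6, 5.1]
finger_gap: 0.137
grip_force: 30.0
```

Scaled: 3.87 cm is 0.0645, 3.14 cm is 0.0523, 0.5 rad is 0.2387.

>>> servo_tool(increments=[{"dx":0.0133,"dy":0.0005,"dz":0,"yaw":0.0477},{"dx":0.0267,"dy":0.0023,"dz":0,"yaw":0.0955},{"dx":0.0397,"dy":0.0055,"dz":0,"yaw":0.1432},{"dx":0.0523,"dy":0.01,"dz":0,"yaw":0.191},{"dx":0.0645,"dy":0.0157,"dz":0,"yaw":0.2387}])

```text
time_s: 10.75
position: [630.2, -174.6, 180.5]
ee_rot: [1.607, 2.699, -0.0]
force: [-3.1, 0.1, 4.3]
finger_gap: 0.139
grip_force: 30.0
```

Scaled: 2.94 cm is 0.049, 2.68 cm is 0.0447, 0.5 rad is 0.2387.

>>> servo_tool(increments=[{"dx":0.0115,"dy":0.0068,"dz":0,"yaw":0.0477},{"dx":0.0223,"dy":0.0148,"dz":0,"yaw":0.0955},{"dx":0.0322,"dy":0.024,"dz":0,"yaw":0.1432},{"dx":0.0412,"dy":0.0338,"dz":0,"yaw":0.191},{"dx":0.049,"dy":0.0447,"dz":0,"yaw":0.2387}])

```text
time_s: 11.25
position: [659.7, -148.0, 180.5]
ee_rot: [0.889, 3.012, -0.001]
force: [-1.6, -1.9, 4.5]
finger_gap: 0.139
grip_force: 30.0
```

Scaled: 1.72 cm is 0.0287, 1.57 cm is 0.0262, 0.24 rad is 0.1146.

>>> servo_tool(increments=[{"dx":0.0068,"dy":0.0115,"dz":0,"yaw":0.0477},{"dx":0.0105,"dy":0.0192,"dz":0,"yaw":0.0764},{"dx":0.0133,"dy":0.0262,"dz":0,"yaw":0.105},{"dx":0.0143,"dy":0.0287,"dz":0,"yaw":0.1146},{"dx":0.0143,"dy":0.0287,"dz":0,"yaw":0.1146}])

```text
time_s: 11.75
position: [668.2, -131.2, 180.5]
ee_rot: [0.529, 3.096, -0.002]
force: [1.5, -4.0, 4.0]
finger_gap: 0.14
grip_force: 30.0
```

The lever is at about 1.35 rad, against the stop. I'll release and rise clear.

>>> servo_tool(increments=[{"dx":0,"dy":0,"dz":0,"yaw":0},{"dx":0,"dy":0,"dz":0,"yaw":0},{"dx":0,"dy":0,"dz":0,"yaw":0},{"dx":0,"dy":0,"dz":0,"yaw":0}], claw=0.45)

```text
time_s: 12.15
position: [667.9, -130.3, 179.6]
ee_rot: [-0.528, -3.096, -0.0]
force: [0.7, -0.1, -0.5]
finger_gap: 0.432
grip_force: 0.0
```

Scaled: 12 cm is 0.2, 11 cm is 0.1833.

>>> servo_tool(increments=[{"dx":0,"dy":0,"dz":0.0333,"yaw":0},{"dx":0,"dy":0,"dz":0.0833,"yaw":0},{"dx":0,"dy":0,"dz":0.1333,"yaw":0},{"dx":-0.05,"dy":0,"dz":0.1833,"yaw":0},{"dx":-0.1,"dy":0,"dz":0.2,"yaw":0}])

```text
time_s: 12.65
position: [607.8, -130.4, 302.4]
ee_rot: [0.527, 3.094, -0.0]
force: [0.2, 0.5, 0.7]
finger_gap: 0.45
grip_force: 0.0
```

Scaled: -6 cm is -0.1, -4 cm is -0.0667.

>>> servo_tool(increments=[{"dx":-0.0667,"dy":0,"dz":0,"yaw":0},{"dx":-0.1,"dy":0,"dz":0,"yaw":0},{"dx":-0.1,"dy":0,"dz":0,"yaw":0},{"dx":-0.1,"dy":0,"dz":0,"yaw":0}])

```text
time_s: 13.05
position: [548.2, -130.5, 300.3]
ee_rot: [0.528, 3.096, 0.0]
force: [-0.1, -0.6, -0.3]
finger_gap: 0.453
grip_force: 0.0
```

Run:
```python
from rig import env
import cv2,pickle,numpy as np
o=env.get_obs();r=env.read_camera("wrist");print(o["position"],o["ee_rot"],o["force"],o["time_s"])
s=env.read_camera("scene");e=env.read_camera("side")
pickle.dump((o,r,s,e),open("w3.pkl","wb"))
a=np.vstack([cv2.resize(r["color"],(400,300)),cv2.resize(s["color"],(400,300))])
b=np.vstack([cv2.resize(e["color"][150:330,230:470],(400,300)),cv2.resize(s["color"][195:435,190:430],(400,300))])
cv2.imwrite("pics/w3.png",np.hstack([a,b])[:,:,::-1])
```

```text
[ 548.22103038 -130.46384508  300.27469809] [5.28273134e-01 3.09612041e+00 2.15163798e-05] [-0.08198049 -0.60908497 -0.3355141 ] 13.05
```

View pics/w3.png

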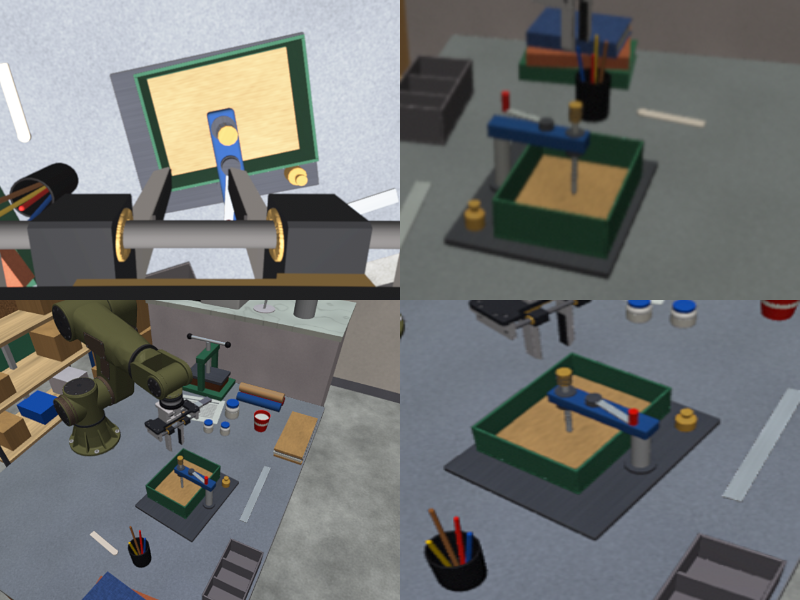

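The composite shows the probe tip on the boards, the lever over the head arm at the column, the jars and pencil pot upright, and the gripper clear of everything. I'll hand in.

```bash
python3 -c "
from rig import env
print(env.job_done())"
```

```text
the job is handed in; nothing more can be done
None
```

I lowered the probe onto the boards (contact about 12 N), locked the lever at about 1.35 rad and let go, then handed in at about 13 s: the boards sit about 31 mm above the bench, so the box is about 59 mm deep above them; the hand-in returned no verdict.

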